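# Close up the sloped bread box

## Task

Close the bread box for the day: push the two buns down its sloped floor, each in its own lane and without lifting them, until each rests against the back stop. Then put the loose wooden cover on the box so that it sits fully seated and level on the rim, letting go of it only once it is there (do not drop it). Leave the jar, the bowl and the mug alone.

Things in the scene. Friction and masses are not known exactly. Their poses are not given: they have to be found in the camera images.
- stop (a point): Foot of the back stop in the bread box, mid-width, on the floor's surface. Axes tilt with the floor: x downhill (12 degrees below level) into the stop, whose flat face (200 mm wide, 30 high) is the plane x = 0; y across, z square to the floor. Floor: x = -286 mm (upper end, nearer the robot) to 0, y = +-100 mm. A divider at y = 0, 8 mm thick, 14 high, makes two lanes 96 mm wide.
- rim (a point): Centre of the level top rim of the open wooden bread box, fixed to the table: 320 mm long (x, pointing downhill) x 220 wide (y) x 88 high (z up), walls 10 mm thick on all four sides, opening 300 x 200. The sloped floor lies 14 mm below the rim at its upper end, 74 mm at the foot of the stop, which is at x = +130 mm.
- bun_large_centre (a point): Centre, half-way up the axis, of the large round crusty bun: 86 mm in diameter, 42 high, flat underside 68 across, widest 14 mm up, domed top, about 90 g, rigid. It lies on the slope in the lane on the +y side of the divider, towards the upper end, and friction keeps it there until pushed. z: its axis, square to the floor.
- bun_small_centre (a point): Centre, half-way up the axis, of the small round crusty bun: 72 mm in diameter, 38 high, flat underside 57 across, widest 13 mm up, domed top, about 70 g, rigid. It lies on the slope in the lane on the -y side of the divider, towards the upper end, and friction keeps it there until pushed. z: its axis, square to the floor.
- cover: Loose plywood cover, lying right way up on the table beside the box: board 320 mm (x) x 220 (y) x 8, about 0.32 kg. Under it four cleats 10 mm high go inside the box's opening with about 6 mm to spare on each side, either way round. Origin: centre of the plane of the cleats' undersides, 10 mm below the board's underside; z up.
- cover_handle (a point): Grip point of the cover's bar handle, above the cover's centre. Dark wooden bar along the cover's x, 118 mm long, 18 thick (y), 22 high, on two end posts. The point is 12 mm below the bar's top, 28 mm above the board's top face, 46 mm above the cover's origin. With the cover seated (board flat on the rim, edges in line) it is 36 mm above the rim's centre.
- jam_jar_centre (a point): Centre of a jam jar (bystander), 68 mm in diameter, 95 high.
- bowl_centre (a point): Centre of a terracotta bowl (bystander), 140 mm in diameter, 55 high.
- mug_centre (a point): Centre of a white mug (bystander), 80 mm in diameter, 90 high, handle at one side.
Not all that is in view belongs to the job. What is shaped like the part that bears bun_small_centre but yellow is not meant. Leave any grey look-alike of the part that bears bun_large_centre alone.

How it is judged (in metres and radians):
On the way, in this order (a step that is already met when the one before it is completed fails the run):
1. both buns rest against the back stop, each in its own lane (x of bun_large_centre in the frame of stop above -0.049 m and y of bun_large_centre in the frame of stop between 0.034 and 0.1 m and z of bun_large_centre in the frame of stop below 0.027 m and angle between the z axis of each of bun_large_centre, bun_small_centre and the z axis of stop, either way round below 0.15 rad and x of bun_small_centre in the frame of stop above -0.042 m and y of bun_small_centre in the frame of stop between -0.1 and -0.034 m and z of bun_small_centre in the frame of stop below 0.025 m), for 0.2 s.
2. the cover sits seated and level on the rim (all of step 1 and x of cover_handle in the frame of rim between -0.012 and 0.012 m and y of cover_handle in the frame of rim between -0.012 and 0.012 m and z of cover_handle in the frame of rim between 0.032 and 0.039 m and angle between cover_handle's own z axis and vertical below 0.03 rad), for 0.2 s.
At the end, for the whole second after the job is handed in: Each bun lies flat in its own lane within 6 mm of touching the back stop; the cover is seated: handle point 32 to 39 mm above the rim's plane and within 12 mm of its centre in x and y, level within 0.03 rad; jar, bowl and mug within 30 mm of where they began (all of step 2 and distance of each of jam_jar_centre, bowl_centre, mug_centre from where it was at the start of the episode below 0.03 m).
It fails at once if a bun is lifted more than 25 mm off the sloped floor (z of bun_large_centre in the frame of stop above 0.046 m or z of bun_small_centre in the frame of stop above 0.044 m).
It fails at once if the cover is let fall, touching nothing, with its handle point more than 140 mm above the table (16 mm above its seated height) (contact force between cover and anything else below 0.001 N and height (world z) of cover_handle above 0.14 m).
It fails at once if the jar, bowl or mug is moved more than 30 mm (distance of any of jam_jar_centre, bowl_centre, mug_centre from where it was at the start of the episode above 0.03 m).
It also fails if it takes over 72 s, if anything falls off the work surface, if the arm or the gripper's body presses on something with over 40 N, if the wrist force passes 120 N, or if a joint passes its speed limit or range.

## Robot

A 6-joint arm with a two-finger parallel gripper is mounted at the origin on the work surface. World frame = base frame: x ahead of the robot, y to its left, z up, the work surface at z = 0. Lengths are in mm, angles in degrees, forces in N, time in s.
With the tool pointing down it reaches from about 300 to 850 mm from the base axis. Payload 4.2 kg.
Tool frame: the origin (TCP) lies on the centre line of the jaws, within the pads' length; the fingertips stand 14 mm ahead of it and the grasp point (between the pads) lies 5 mm behind it; z points along the fingers, y is the line along which they close (so a half turn about z gives the same grasp; the last joint's range is limited). The gripper opens to 91 mm and grips with 3 to 60 N. Pads are 32 mm wide; open, the fingers measure 118 mm over their backs; the gripper's body (76 mm by 178 mm) begins 60 mm behind the grasp point.
Start: joints at [70.875, 18.312, 89.639, -0, 72.044, -1.146], TCP at [177.49, 546.936, 227.976] pointing down, gripper open.
Joint ranges: [-177.97, 177.97], [-48.28, 115.42], [12.27, 149.76], [-77.06, 257.06], [2.81, 150.46], [-146.56, 146.56]. Speed limits (degrees/s): [147.25, 147.25, 180, 180, 180, 180].

## Interface

Orientations are given as [roll, pitch, yaw] about the fixed x, y, z axes, in that order (R = Rz(yaw) Ry(pitch) Rx(roll)).
In Python, from workcell import env gives the robot as it stands.
- The arm moves only by the tool arm_command, never from a script. Its argument "motion" is a list of rows, each an object with "offset": the shift along the tool's x, y, z in m, a list of three; "spin": the turn about the tool's z in rad. In form: [{"offset": [tx, ty, tz], "spin": spin}, ...]. A call has 1 to 5 rows; each row shifts and turns the commanded pose from where the row before left it, along the tool's axes as they then stand; what a row does not reach is not made up. A row lasts 1/8 s, in which the tool goes at most 62.5 mm and 10.7 degrees, less where a joint would pass 70% of its speed; a pose out of reach is approached as far as the arm can. A call with a gripper value outside its range is refused whole. "jaw" is the finger opening in m, from 0 to 0.0912, set as the call begins (left out, the last holds). The fingers move at their own pace and stop on an object; "newtons" is the grip in N (left out, the last holds). Time passes only in rows, so rows that do not move let the fingers close. It gives the time, the measured TCP pose, the force, the opening and the grip force at its end, in the units of the state.
- env.state(): the state, without advancing time (a new reading comes with each control period).
- env.grab_frame(name): name is "scene" or "top" or "wrist"; returns (picture, depth): 384x512x3 uint8, blue, green, red; 384x512 float32, mm along the optical axis (not along the pixel's ray), 0 where there is no reading.
- env.camera_model(name): a dict with "fx", "fy", "cx", "cy" (pixels), "eye" and "rotation" of the camera in the world; the wrist camera has in their place "hand_eye" (4x4, takes a point from camera to tool coordinates, whose origin is the TCP and whose axes are the flange's). Camera axes: x right, y down, z forward; pixel columns grow to the right and rows downward; lengths in mm; the calibration is good to about 2 mm. A picture is of the moment at which its call begins: read the wrist's pose just before it. camera_model takes no time and is no camera call.
- env.job_done(): hands the job in; it is judged then, once.
Trained networks look in the newest picture that a camera, given by its name, has taken for a name from the list of things; names that differ only in an ending like _2 or _b are one class to them, and where a whole thing is asked for, a point or a joint stands for the part that bears it (a point fixed in the world has none). Each returns a list of dicts, best first, with "score" (0 to 1); they miss things now and then, are a little off and sometimes report something else, mostly with a low value. They report only what shows in the picture. A call takes as long as a camera call. They do not tell look-alikes from the thing itself.
- env.boxes_of(camera, target): "bbox" ([left, top, right, bottom] in pixels, round what is visible of it).
- env.pinpoint(camera, target): "location" ([column, row] in pixels: a listed point, or the origin of a listed thing).
The state is a dict: "time_s": time; "qpos": joint angles; "qvel": joint speeds; "effort": joint torques, N m; "ee_pos": TCP position; "ee_rot": TCP orientation; "force": force on the tool from outside, world axes, zero at the start; "torque": the same for the moment, N m; "gripper_width": finger opening in mm; "gripper_force": force on a finger pad.
Only numpy, scipy, OpenCV 4.12 (cv2) and the standard library are available. Lean on these libraries where they do the work, as an engineer would, in place of code of your own. Each camera call takes 0.05 s, during which the arm holds its last target. There are 200 camera calls.

## Working session

There is one attempt and no reset: what is moved stays moved. The work goes in short steps, Python scripts to look and compute and a tool call to move; the robot and the scene stay as the last step left them, time stands still between calls to the robot, and variables do not carry over. Pictures are saved under pics/ and viewed, at most 10 in all, crops included, and the job is handed in when it is done.

Besides the shell and the picture viewer there is one more tool, called after "Request:" as name([rows], argument=value, ...), one row to a line, values as JSON. arm_command: Moves the arm, as the interface text tells. Its arguments: {"type":"object","properties":{"motion":{"type":"array"},"jaw":{"type":"number"},"newtons":{"type":"number"}},"required":["motion"]}

```bash
mkdir -p pics
cat > h.py <<'E'
import numpy as np, cv2
from workcell import env
from scipy.spatial.transform import Rotation as R
def cam(n):
    m=env.camera_model(n)
    if n=='wrist':
        s=env.state(); T=np.array(m['hand_eye']); Rw=R.from_euler('xyz',s['ee_rot'],degrees=True).as_matrix()
        return m,Rw@T[:3,:3],Rw@T[:3,3]+np.array(s['ee_pos'])
    return m,np.array(m['rotation']),np.array(m['eye'])
def cloud(n,d,c):
    m,Rc,e=c; v,u=np.mgrid[:384,:512]
    P=np.stack([(u-m['cx'])/m['fx']*d,(v-m['cy'])/m['fy']*d,d],-1)
    return P@Rc.T+e
def proj(c,p):
    m,Rc,e=c; q=(np.array(p)-e)@Rc
    return q[...,0]/q[...,2]*m['fx']+m['cx'],q[...,1]/q[...,2]*m['fy']+m['cy']
E
python3 - <<'E'
from h import *
print(env.state()); pics=[]
for n in('scene','top'):
    c=cam(n); b,d=env.grab_frame(n); pics.append(b); P=cloud(n,d,c); np.savez(n,P=P,b=b,d=d)
    for t in('stop','rim','bun_large_centre','bun_small_centre','cover','cover_handle','jam_jar_centre','bowl_centre','mug_centre'):
        for r in env.pinpoint(n,t)[:3]:
            u,v=np.round(r['location']).astype(int); 
            p=P[min(max(v,0),383),min(max(u,0),511)]
            print(n,t,round(r['score'],2),u,v,p.round())
cv2.imwrite('pics/a.png',cv2.resize(np.vstack(pics),None,fx=.78,fy=.78))
E
```

```text
{'time_s': 0.0, 'qpos': array([ 7.08739294e+01,  1.83524794e+01,  8.97084487e+01, -1.81537244e-03,
        7.20451452e+01, -1.14520403e+00]), 'qvel': array([ 0.09600344,  0.04246317,  0.04569257, -0.07579443,  0.01577618,
        0.07748298]), 'effort': array([-7.27859588e-04, -4.12471819e+01, -2.31971955e+01,  7.28625432e-02,
        4.57001023e-02, -1.29294499e-04]), 'ee_pos': array([177.33845444, 546.43933043, 227.09803683]), 'ee_rot': array([-1.79893913e+02, -3.94425828e-04,  1.62019694e+02]), 'force': array([-0.16374236,  0.19817407, -0.52377204]), 'torque': array([-0.04475507,  0.01330021,  0.04841583]), 'gripper_force': 0.0, 'gripper_width': 91.55140521538999}Traceback (most recent call last):
  File "<stdin>", line 4, in <module>
  File "h.py", line 13, in cloud
    return P@Rc.T+e
           ~~~~~~^~
ValueError: operands could not be broadcast together with shapes (384,512) (3,)
```

Run:
```python
from workcell import env
for n in('scene','top','wrist'):print(env.camera_model(n))
```

```text
{'fx': 355.77501698913557, 'fy': 355.77501698913557, 'cx': 259.0654145892291, 'cy': 189.2386831173002, 'eye': array([1158.29300241,  849.48129288,  975.07815395]), 'rotation': array([-129.65085517,    0.2720551 ,  142.35343508])}
{'fx': 477.33088820579354, 'fy': 477.33088820579354, 'cx': 250.02547124204696, 'cy': 198.84834589856032, 'eye': array([ 241.09309509,   16.79858352, 1810.26082422]), 'rotation': array([-171.33754891,    0.44428692,  -89.0858609 ])}
{'fx': 335.98996316056105, 'fy': 335.98996316056105, 'cx': 252.2462003282122, 'cy': 190.9836118607914, 'hand_eye': array([[-4.30889943e-04, -9.67415998e-01, -2.53191825e-01,
         7.23152089e+01],
       [ 9.99999907e-01, -4.09868196e-04, -1.35773946e-04,
        -2.63516139e-01],
       [ 2.75746106e-05, -2.53191860e-01,  9.67416085e-01,
        -1.56805619e+02],
       [ 0.00000000e+00,  0.00000000e+00,  0.00000000e+00,
         1.00000000e+00]])}
```

```bash
sed -i "s/return m,np.array(m\['rotation'\])/return m,R.from_euler('xyz',m['rotation'],degrees=True).as_matrix()/" h.py
python3 - <<'E'
from h import *
pics=[]
for n in('scene','top'):
    c=cam(n); b,d=env.grab_frame(n); pics.append(b); P=cloud(n,d,c); np.savez(n,P=P,b=b,d=d)
    for t in('stop','rim','bun_large_centre','bun_small_centre','cover','cover_handle','jam_jar_centre','bowl_centre','mug_centre'):
        for r in env.pinpoint(n,t)[:3]:
            u,v=np.round(r['location']).astype(int); 
            p=P[min(max(v,0),383),min(max(u,0),511)]
            print(n,t,round(r['score'],2),u,v,p.round())
cv2.imwrite('pics/a.png',cv2.resize(np.vstack(pics),None,fx=.78,fy=.78))
E
```

```text
scene stop 0.58 204 185 [ 621. -243.   12.]
scene rim 0.92 230 169 [ 491. -232.   44.]
scene bun_large_centre 0.58 249 174 [ 480. -105.   87.]
scene bun_large_centre 0.53 254 138 [ 244. -384.   36.]
scene bun_small_centre 0.58 234 162 [ 479. -215.   86.]
scene bun_small_centre 0.57 222 153 [ 435. -386.   24.]
scene cover 0.93 288 237 [537. 209.  14.]
scene cover_handle 0.65 285 229 [548. 203.  58.]
scene cover_handle 0.47 370 281 [448. 512.   4.]
scene jam_jar_centre 0.67 209 237 [795.  95.  88.]
scene bowl_centre 0.85 374 283 [442. 524.   1.]
scene mug_centre 0.65 190 150 [ 580. -421.   82.]
top stop 0.87 319 170 [ 629. -227.   20.]
top bun_large_centre 0.65 367 270 [ 253. -396.   49.]
top bun_large_centre 0.55 295 213 [ 452. -129.   98.]
top bun_small_centre 0.74 320 212 [ 459. -221.   86.]
top bun_small_centre 0.62 370 222 [ 430. -413.   38.]
top cover 0.81 210 192 [531. 184.  60.]
top cover_handle 0.92 210 192 [531. 184.  60.]
top jam_jar_centre 0.56 240 131 [757.  76.  93.]
top bowl_centre 0.96 117 208 [473. 543.   6.]
top mug_centre 0.69 382 186 [ 574. -472.   -1.]
```

View pics/a.png

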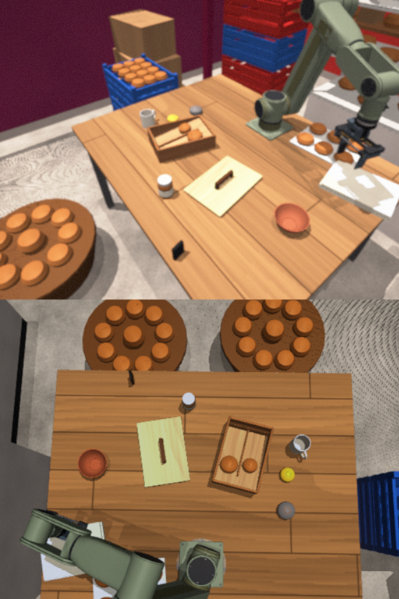

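Run:
```python
from h import *
from scipy.optimize import minimize
for n in('top','scene'):
    P=np.load(n+'.npz')['P']; d=np.load(n+'.npz')['d']; ok=d>0
    x,y,z=P[...,0],P[...,1],P[...,2]
    def rect(m):
        r=cv2.minAreaRect(P[m][:,:2].astype(np.float32)); return np.round(r[0],1),np.round(r[1],1),round(r[2],2),m.sum()
    tb=ok&(x>300)&(x<700)&(y>0)&(y<450)&(abs(z)<9); print(n,'table z',np.median(z[tb]))
    m=ok&(x>360)&(x<700)&(y>40)&(y<330)&(z>12)&(z<24); print('cover',rect(m),np.median(z[m]))
    m=ok&(x>360)&(x<700)&(y>100)&(y<280)&(z>40)&(z<75); print('handle',rect(m),P[m].mean(0))
    m=ok&(x>320)&(x<740)&(y<-20)&(y>-340)&(z>20); print('box',rect(m))
    m&=(abs(z-88)<6); print('rim',rect(m),np.median(z[m]))
    q=P[m][:,:2]
    def f(p):
        c,s=np.cos(p[2]),np.sin(p[2]); dx=q-p[:2]; u=dx@[c,s]; w=dx@[-s,c]
        a=np.abs(u)-155; b=np.abs(w)-105
        e=np.where((a>0)&(b>0),np.hypot(a,b),np.abs(np.maximum(a,b)))
        return np.mean(np.minimum(e,15)**2)
    best=min((minimize(f,[520+i,-170+j,np.radians(t)],method='Nelder-Mead') for i in(-10,10) for j in(-10,10) for t in(-20,-12,-5,5)),key=lambda r:r.fun)
    print(best.x[:2],np.degrees(best.x[2]),best.fun)
b=np.load('top.npz')['b'][90:300,180:400]
cv2.imwrite('pics/b.png',cv2.resize(b,None,fx=2.6,fy=2.6,interpolation=cv2.INTER_CUBIC))
```

```text
top table z 0.5225078298374228
cover (array([530.4, 184.4]), array([281.8, 341.1]), 88.85, np.int64(3746)) 18.275351829743954
handle (array([531.6, 191.7]), array([119.7,  18.3]), 9.18, np.int64(163)) [530.35777065 190.92189856  57.4597873 ]
box (array([ 512.5, -192.2]), array([221. , 322.3]), 75.77, np.int64(4963))
rim (array([ 512.3, -191.9]), array([220.5, 321.3]), 75.75, np.int64(1038)) 88.09069772155817
[ 511.69563828 -191.24509178] -14.162141531842623 81.61056268587342
scene table z -2.109590832983713
cover (array([530.2, 196.7]), array([323.9, 223.2]), 9.4, np.int64(3596)) 15.84878168571231
handle (array([531.1, 197.8]), array([119.4,  20.1]), 9.54, np.int64(177)) [534.89700646 200.68405152  52.37410021]
box (array([ 510.1, -185.5]), array([230.9, 323.5]), 75.61, np.int64(3210))
rim (array([ 511.5, -183.9]), array([227.1, 319.4]), 75.63, np.int64(567)) 85.34102222664364
[ 512.21304461 -184.37564423] -14.249697987329583 69.4193762367238
```

View pics/b.png

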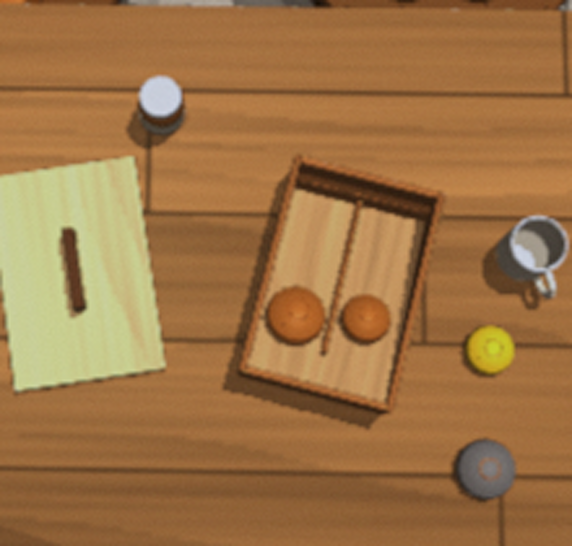

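The buns meant are the two orange ones in the box: crop (295,315) is the large one in the +y lane and (366,318) the small one. The yellow one (490,350) and the grey one (486,469) lie outside the box and are the decoys. Next I move over the cover for a closer wrist view.

Request:
arm_command([
  {"offset": [-0.052,-0.028,-0.0125],"spin": 0},
  {"offset": [-0.052,-0.028,-0.0125],"spin": 0},
  {"offset": [-0.052,-0.028,-0.0125],"spin": 0},
  {"offset": [-0.052,-0.028,-0.0125],"spin": 0},
  {"offset": [-0.052,-0.028,-0.0125],"spin": 0},
], jaw=0.0912)

```text
time_s: 1.68
ee_pos: [382.7, 332.0, 291.1]
ee_rot: [180.0, 0.0, 162.0]
force: [0.9, 0.5, -0.1]
gripper_width: 91.2
gripper_force: 0.0
```

Request:
arm_command([
  {"offset": [-0.052,-0.028,-0.0125],"spin": 0},
  {"offset": [-0.052,-0.028,-0.0125],"spin": 0},
  {"offset": [-0.052,-0.028,-0.0125],"spin": 0},
  {"offset": [0,0,0],"spin": 0},
  {"offset": [0,0,0],"spin": 0},
])

```text
time_s: 2.3
ee_pos: [503.6, 205.5, 327.6]
ee_rot: [180.0, -0.1, 162.0]
force: [-0.7, 0.9, 0.7]
gripper_width: 90.9
gripper_force: 0.0
```

Run:
```python
from h import *
print(env.state()['time_s'])
c=cam('wrist'); b,d=env.grab_frame('wrist'); P=cloud('wrist',d,c); np.savez('w1',P=P,b=b,d=d)
print(c[2])
ok=d>0;x,y,z=P[...,0],P[...,1],P[...,2]
def rect(m):
    r=cv2.minAreaRect(P[m][:,:2].astype(np.float32)); return np.round(r[0],1),np.round(r[1],1),round(r[2],2),m.sum()
print('table',np.median(z[ok&(abs(z)<8)]))
m=ok&(x>330)&(x<720)&(y>30)&(y<360)&(z>12)&(z<24); print('cover',rect(m),np.median(z[m]),P[m].min(0),P[m].max(0))
m=ok&(x>360)&(x<700)&(y>100)&(y<280)&(z>50)&(z<75); print('handle',rect(m),P[m].mean(0))
for r in env.pinpoint('wrist','cover_handle')[:2]:
    u,v=np.round(r['location']).astype(int); print(r,P[v,u])
cv2.imwrite('pics/c.png',b)
```

```text
2.3
[434.93470556 227.59278674 484.49110718]
table -0.13543452434234382
cover (array([529.3, 194.6]), array([319.9, 220.8]), 9.55, np.int64(29841)) 17.815368240491352 [354.20892366  60.41833896  13.73198668] [703.40164946 320.36037861  23.51171826]
handle (array([529.7, 194.7]), array([118.1,  18.4]), 9.47, np.int64(1218)) [526.81847607 194.76158888  57.40147502]
{'location': [250.5, 182.7], 'score': 0.68} [529.74329501 193.62828872  56.53325097]
```

View pics/c.png

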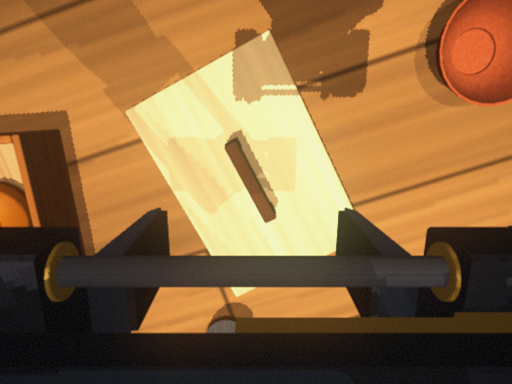

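The wrist view shows the cover complete, with its handle bar at about (250,180), which puts it at (529.5, 194.7) with yaw 9.5°. Next is the box.

Request:
arm_command([
  {"offset": [-0.017,-0.054,-0.008],"spin": 0},
  {"offset": [-0.017,-0.054,-0.008],"spin": 0},
  {"offset": [-0.017,-0.054,-0.008],"spin": 0},
  {"offset": [-0.017,-0.054,-0.008],"spin": 0},
  {"offset": [-0.017,-0.054,-0.008],"spin": 0},
])

```text
time_s: 3.02
ee_pos: [501.0, -77.7, 368.2]
ee_rot: [180.0, 0.0, 162.2]
force: [1.0, -0.6, 0.2]
gripper_width: 91.0
gripper_force: 0.0
```

Request:
arm_command([
  {"offset": [-0.017,-0.054,-0.008],"spin": 0},
  {"offset": [-0.017,-0.054,-0.008],"spin": 0},
  {"offset": [-0.017,-0.054,-0.008],"spin": 0},
  {"offset": [0,0,0],"spin": 0.167},
  {"offset": [0,0,0],"spin": 0.167},
], jaw=0.0)

```text
time_s: 3.65
ee_pos: [500.2, -246.7, 391.6]
ee_rot: [180.0, -0.1, 142.6]
force: [-0.4, 0.8, 0.2]
gripper_width: 44.2
gripper_force: 0.0
```

Request:
arm_command([
  {"offset": [0,0,0],"spin": 0.167},
  {"offset": [0,0,0],"spin": 0.167},
  {"offset": [0,0,0],"spin": 0.167},
  {"offset": [0,0,0],"spin": 0.167},
  {"offset": [0,0,0],"spin": 0.167},
])

```text
time_s: 4.28
ee_pos: [500.3, -245.6, 391.8]
ee_rot: [-180.0, -0.0, 94.9]
force: [0.3, -0.6, -0.6]
gripper_width: 0.5
gripper_force: 0.0
```

Request:
arm_command([
  {"offset": [0,0,0],"spin": 0.167},
  {"offset": [0,0,0],"spin": 0.167},
  {"offset": [0,0,0],"spin": 0},
  {"offset": [0,0,0],"spin": 0},
])

```text
time_s: 4.78
ee_pos: [500.2, -246.5, 391.9]
ee_rot: [-180.0, -0.0, 76.1]
force: [0.8, 0.5, 0.3]
gripper_width: 1.0
gripper_force: 0.0
```

```bash
cat > box.py <<'E'
from h import *
from scipy.optimize import minimize, least_squares
import sys
def fit(tag):
    c=cam('wrist'); b,d=env.grab_frame('wrist'); P=cloud('wrist',d,c); np.savez(tag,P=P,b=b,d=d); cv2.imwrite(f'pics/{tag}.png',b)
    x,y,z=P[...,0],P[...,1],P[...,2]
    near=(d>0)&(x>310)&(x<720)&(y<-20)&(y>-360)
    m=near&(abs(z-88)<4); q=P[m][:,:2]
    def f(p):
        cc,s=np.cos(p[2]),np.sin(p[2]); dx=q-p[:2]; u=dx@[cc,s]; w=dx@[-s,cc]
        a=np.abs(u)-155; bb=np.abs(w)-105
        e=np.where((a>0)&(bb>0),np.hypot(a,bb),np.abs(np.maximum(a,bb)))
        return np.mean(np.minimum(np.maximum(e-5,0),15)**2+.02*np.minimum(e,15))
    r=min((minimize(f,[512+i,-188+j,np.radians(-14.2)],method='Nelder-Mead') for i in(-6,6) for j in(-6,6)),key=lambda r:r.fun)
    print('rim',r.x[:2],np.degrees(r.x[2]),r.fun,np.median(z[m]),m.sum())
    return P,d,b,r.x
def tobox(P,p):
    cc,s=np.cos(p[2]),np.sin(p[2]); dx=P[...,:2]-p[:2]
    return np.stack([dx@[cc,s],dx@[-s,cc],P[...,2]],-1)
def buns(P,d,p):
    Q=tobox(P,p); u,w,z=Q[...,0],Q[...,1],Q[...,2]
    h=(z-14)*np.cos(np.radians(12))-(130-u)*np.sin(np.radians(12))  # height above floor
    sx=-(130-u)*np.cos(np.radians(12))-(z-14)*np.sin(np.radians(12))
    ins=(d>0)&(abs(u)<146)&(abs(w)<97)
    print('floor h',np.median(h[ins&(h<9)&(u<125)&(u>-140)&(abs(w)>10)]))
    for nm,sg in(('large',1),('small',-1)):
        k=ins&(w*sg>3)&(h>15.5)&(h<50)&(sx<-12)
        A=np.c_[sx[k],w[k]].astype(np.float32)
        if len(A)<50: print(nm,'few');continue
        (cx,cy),rr=cv2.minEnclosingCircle(A)
        print(nm,'stop x,y,r',round(cx,1),round(cy,1),round(rr,1),'pct x',np.percentile(A[:,0],[.5,99.5]).round(1),'pct y',np.percentile(A[:,1],[.5,99.5]).round(1),'hmax',np.percentile(h[k],99).round(1),k.sum())
if __name__=='__main__':
    P,d,b,p=fit(sys.argv[1]); buns(P,d,p); s=env.state(); print(s['time_s'],s['ee_pos'],s['ee_rot'])
E
python3 box.py w2
```

```text
rim [ 511.07682756 -190.91097229] -13.577293865237323 52.87989908697582 87.63862866582355 8218
floor h -0.10220679657995158
large stop x,y,r -137.1 34.9 106.5 pct x [-239.2 -159. ] pct y [13.4 93.4] hmax 42.8 3309
small stop x,y,r -213.6 -63.3 76.3 pct x [-263.6 -145.1] pct y [-97.   -9.5] hmax 38.5 1975
4.825 [ 500.1549847  -246.78697238  391.89807029] [-1.79994443e+02 -8.58187038e-03  7.60700630e+01]
```

View pics/w2.png

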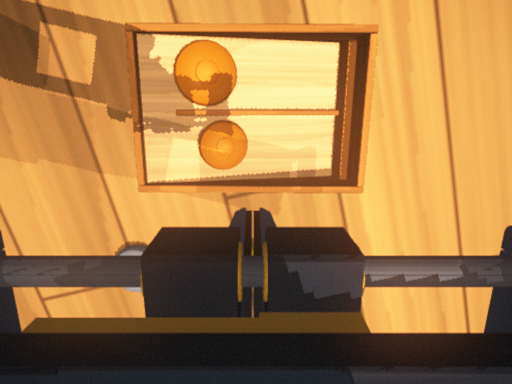

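```bash
python3 - <<'E'
s=open('box.py').read()
a=s.index("    m=near&(abs"); b=s.index("    return P,d,b,r.x")
s=s[:a]+'''    m=near&(z>78)&(z<93)
    m=cv2.erode(cv2.morphologyEx(m.astype(np.uint8),cv2.MORPH_OPEN,np.ones((3,3))),np.ones((1,1)))>0
    r=cv2.minAreaRect(P[m][:,:2].astype(np.float32)); print('rim',r,m.sum())
    ang=r[2] if r[1][0]>r[1][1] else r[2]-90
    return P,d,b,np.array([*r[0],np.radians(ang)])
'''+s[b+len("    return P,d,b,r.x\n"):]
open('box.py','w').write(s)
E
python3 box.py w3
```

```text
rim ((511.66900634765625, -188.70945739746094), (220.67111206054688, 320.4420471191406), 75.71160125732422) 10149
floor h -0.08766774049065162
large stop x,y,r -198.4 47.9 45.3 pct x [-239.7 -160.4] pct y [10.3 90.3] hmax 42.8 3296
small stop x,y,r -177.1 -45.4 35.1 pct x [-210.4 -144.3] pct y [-78.2 -11.5] hmax 38.8 1884
4.875 [ 500.12231561 -246.96571262  391.8813908 ] [-1.79993080e+02 -7.74074431e-03  7.60318599e+01]
```

Request:
arm_command([
  {"offset": [0.0365,-0.044,0.02],"spin": 0.005},
  {"offset": [0.0365,-0.044,0.02],"spin": 0},
  {"offset": [0.0365,-0.044,0.02],"spin": 0},
  {"offset": [0,0,0.06],"spin": 0},
  {"offset": [0,0,0.06],"spin": 0},
], newtons=30)

```text
time_s: 5.5
ee_pos: [399.2, -108.2, 211.4]
ee_rot: [179.8, 0.0, 75.8]
force: [0.3, -0.6, 0.3]
gripper_width: 0.7
gripper_force: 0.0
```

Request:
arm_command([
  {"offset": [0,0,0.06],"spin": 0},
  {"offset": [0,0,0.029],"spin": 0},
  {"offset": [0,0,0],"spin": 0},
  {"offset": [0,0,0],"spin": 0},
])

```text
time_s: 6.0
ee_pos: [400.3, -109.1, 124.2]
ee_rot: [179.8, 0.0, 75.6]
force: [-0.2, -0.4, 0.1]
gripper_width: 0.4
gripper_force: 0.0
```

```bash
cat > pos.py <<'E'
from h import *
s=env.state(); p=np.array([511.7,-188.7]); a=np.radians(-14.29); d=s['ee_pos'][:2]-p
print('u',d@[np.cos(a),np.sin(a)],'w',d@[-np.sin(a),np.cos(a)],'z',s['ee_pos'][2],s['ee_rot'],s['time_s'],s['gripper_width'],s['force'])
E
python3 pos.py
```

```text
u -127.57193438386435 w 49.679321561066196 z 124.20522525830658 [1.79845750e+02 8.35904195e-04 7.56430118e+01] 6.0 0.44525473959912587 [-0.24141709 -0.37380428  0.05315156]
```

Request:
arm_command([
  {"offset": [0,-0.002,0.016],"spin": 0},
  {"offset": [0,0,0.015],"spin": 0},
  {"offset": [0,0,0],"spin": 0},
  {"offset": [0,0.01,0.002],"spin": 0},
  {"offset": [0,0.01,0.002],"spin": 0},
])

```text
time_s: 6.62
ee_pos: [418.3, -113.7, 88.9]
ee_rot: [179.8, 0.0, 75.6]
force: [-0.0, -0.1, 0.9]
gripper_width: 0.7
gripper_force: 0.1
```

Request:
arm_command([
  {"offset": [0,0.014,0.003],"spin": 0},
  {"offset": [0,0.014,0.003],"spin": 0},
  {"offset": [0,0.014,0.003],"spin": 0},
  {"offset": [0,0.014,0.003],"spin": 0},
  {"offset": [0,0.014,0.003],"spin": 0},
])

```text
time_s: 7.25
ee_pos: [485.3, -130.8, 72.6]
ee_rot: [-180.0, -0.0, 75.6]
force: [-0.4, 0.2, 0.4]
gripper_width: 0.5
gripper_force: 0.5
```

```bash
python3 pos.py
```

```text
u -39.8782342207905 w 49.60727917392821 z 72.57560785141887 [-1.79984809e+02 -7.36381451e-03  7.56182506e+01] 7.25 0.5305558451329166 [-0.41168767  0.21597665  0.3606204 ]
```

Request:
arm_command([
  {"offset": [0,0.013,0.0025],"spin": 0},
  {"offset": [0,0.013,0.0025],"spin": 0},
  {"offset": [0,0.013,0.0025],"spin": 0},
  {"offset": [0,0.012,0.0025],"spin": 0},
  {"offset": [0,0.012,0.0025],"spin": 0},
])

```text
time_s: 7.88
ee_pos: [546.2, -146.4, 60.2]
ee_rot: [-180.0, -0.0, 75.6]
force: [0.4, -0.3, 0.5]
gripper_width: 0.5
gripper_force: 0.1
```

Request:
arm_command([
  {"offset": [0,0.004,0.001],"spin": 0},
  {"offset": [0,0.004,0.001],"spin": 0},
  {"offset": [0,0.002,0],"spin": 0},
  {"offset": [0,0,0],"spin": 0},
])

```text
time_s: 8.38
ee_pos: [555.1, -148.7, 58.5]
ee_rot: [180.0, -0.0, 75.6]
force: [0.3, 1.4, -0.3]
gripper_width: 0.4
gripper_force: 0.0
```

```bash
python3 pos.py
```

```text
u 32.208533539988274 w 49.46517848250346 z 58.48572065862378 [ 1.79989117e+02 -5.61214317e-03  7.56178411e+01] 8.375 0.43317832618463065 [ 0.25810862  1.4259403  -0.31207107]
```

Request:
arm_command([
  {"offset": [0,0.002,0.0004],"spin": 0},
  {"offset": [0,0.002,0.0004],"spin": 0},
  {"offset": [0,0,0],"spin": 0},
])

```text
time_s: 8.75
ee_pos: [559.2, -149.8, 57.7]
ee_rot: [180.0, -0.0, 75.6]
force: [0.6, 0.1, -0.5]
gripper_width: 0.5
gripper_force: 0.0
```

Request:
arm_command([
  {"offset": [0,0.001,0],"spin": 0},
  {"offset": [0,0.001,0],"spin": 0},
  {"offset": [0,0,0],"spin": 0},
])

```text
time_s: 9.12
ee_pos: [561.0, -150.2, 57.6]
ee_rot: [180.0, -0.0, 75.6]
force: [0.9, 0.6, -0.3]
gripper_width: 0.3
gripper_force: 0.0
```

```bash
python3 pos.py
```

```text
u 38.314995213398745 w 49.45381519823558 z 57.62421602207183 [ 1.79990313e+02 -4.95595490e-03  7.56174553e+01] 9.125 0.2544229942113693 [ 0.91906061  0.55464435 -0.31535119]
```

Request:
arm_command([
  {"offset": [0,0.001,0],"spin": 0},
  {"offset": [0,0.001,0],"spin": 0},
  {"offset": [0,0,0],"spin": 0},
])

```text
time_s: 9.5
ee_pos: [563.0, -150.7, 57.6]
ee_rot: [180.0, -0.0, 75.6]
force: [0.1, -0.2, 0.4]
gripper_width: 0.5
gripper_force: 0.0
```

Request:
arm_command([
  {"offset": [0,0.001,0],"spin": 0},
  {"offset": [0,0.001,0],"spin": 0},
  {"offset": [0,0,0],"spin": 0},
])

```text
time_s: 9.88
ee_pos: [564.9, -151.2, 57.6]
ee_rot: [180.0, -0.0, 75.6]
force: [-0.0, 1.2, 1.2]
gripper_width: 0.5
gripper_force: 0.0
```

```bash
python3 - <<'E'
from h import *
c=cam('scene'); b,d=env.grab_frame('scene'); cv2.imwrite('pics/s.png',cv2.resize(b[130:220,170:300],None,fx=6,fy=6,interpolation=cv2.INTER_CUBIC))
E
python3 pos.py
```

```text
u 42.32005936356361 w 49.4503849956895 z 57.653864315611884 [ 1.79985980e+02 -3.99740827e-03  7.56163845e+01] 9.925 0.5518308751009822 [ 0.35681653  0.87915118 -0.56264244]
```

View pics/s.png

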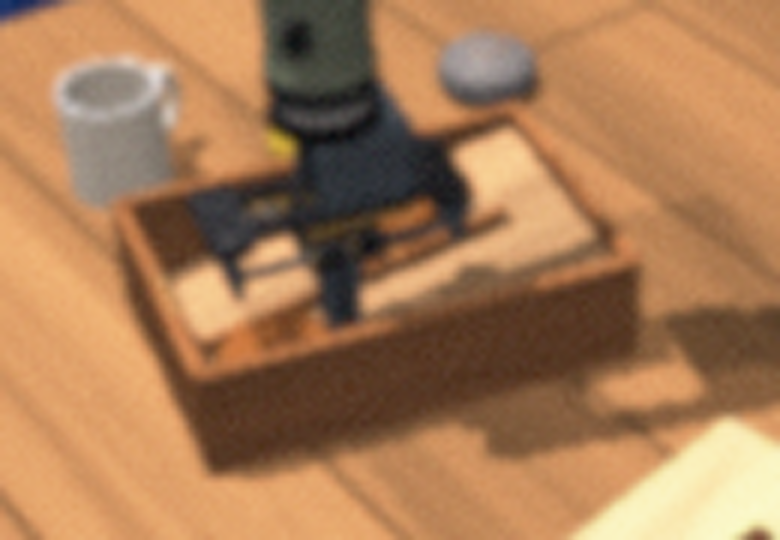

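The large bun is at about (265,340), just downhill of the fingers and close to the stop. I keep pushing in small steps until the force rises.

Request:
arm_command([
  {"offset": [0,0.0015,0.0003],"spin": 0},
  {"offset": [0,0.0015,0.0003],"spin": 0},
  {"offset": [0,0,0],"spin": 0},
])

```text
time_s: 10.3
ee_pos: [566.0, -151.5, 57.3]
ee_rot: [-179.8, -0.0, 75.6]
force: [-5.3, 1.2, 6.2]
gripper_width: 0.8
gripper_force: 3.7
```

Request:
arm_command([
  {"offset": [0,0.0015,0.0003],"spin": 0},
  {"offset": [0,0.001,0.0003],"spin": 0},
  {"offset": [0,0,0],"spin": 0},
])

```text
time_s: 10.68
ee_pos: [566.3, -151.5, 57.2]
ee_rot: [-179.5, -0.0, 75.6]
force: [-11.1, 2.7, 13.6]
gripper_width: 0.7
gripper_force: 7.9
```

Request:
arm_command([
  {"offset": [0,-0.004,-0.001],"spin": 0},
  {"offset": [0,-0.01,-0.01],"spin": 0},
  {"offset": [0,0,-0.045],"spin": 0},
  {"offset": [0,0,-0.04],"spin": 0},
  {"offset": [-0.025,-0.035,0],"spin": 0},
])

```text
time_s: 11.3
ee_pos: [520.5, -165.3, 156.5]
ee_rot: [179.3, 0.0, 75.7]
force: [-0.4, -1.2, -1.0]
gripper_width: 0.7
gripper_force: 0.0
```

Request:
arm_command([
  {"offset": [-0.035,-0.05,0],"spin": 0},
  {"offset": [-0.036,-0.05,0],"spin": 0},
  {"offset": [0,0,0],"spin": 0},
  {"offset": [0,0,0],"spin": 0},
])

```text
time_s: 11.8
ee_pos: [402.7, -208.9, 153.2]
ee_rot: [179.8, 0.0, 75.6]
force: [0.3, 0.7, -0.7]
gripper_width: 0.3
gripper_force: 0.0
```

```bash
python3 pos.py
```

```text
u -100.61415117042698 w -46.510189721780264 z 153.20575114186698 [1.79838735e+02 1.42366034e-02 7.55736004e+01] 11.8 0.33867094314379087 [ 0.32177326  0.69665053 -0.69912789]
```

Request:
arm_command([
  {"offset": [0,-0.004,0.035],"spin": 0},
  {"offset": [0,0,0.03],"spin": 0},
  {"offset": [0,0,0],"spin": 0},
  {"offset": [0,0.01,0.002],"spin": 0},
  {"offset": [0,0.01,0.002],"spin": 0},
])

```text
time_s: 12.42
ee_pos: [419.7, -213.2, 84.6]
ee_rot: [179.8, 0.0, 75.6]
force: [-0.6, -0.1, 0.2]
gripper_width: 0.6
gripper_force: 0.0
```

Request:
arm_command([
  {"offset": [0,0.014,0.003],"spin": 0},
  {"offset": [0,0.014,0.003],"spin": 0},
  {"offset": [0,0.014,0.003],"spin": 0},
  {"offset": [0,0.014,0.003],"spin": 0},
  {"offset": [0,0.014,0.003],"spin": 0},
])

```text
time_s: 13.05
ee_pos: [486.2, -230.1, 68.1]
ee_rot: [-180.0, -0.0, 75.6]
force: [-0.4, 0.3, 1.1]
gripper_width: 0.6
gripper_force: 0.5
```

```bash
python3 pos.py
```

```text
u -14.523147078646565 w -46.43073142537981 z 68.11035267208992 [-1.79989019e+02 -9.51407734e-03  7.56169180e+01] 13.05 0.6104702988622462 [-0.41486772  0.28930665  1.12238482]
```

Request:
arm_command([
  {"offset": [0,0.0125,0.0026],"spin": 0},
  {"offset": [0,0.0125,0.0026],"spin": 0},
  {"offset": [0,0.0125,0.0026],"spin": 0},
  {"offset": [0,0.0125,0.0026],"spin": 0},
  {"offset": [0,0.012,0.0026],"spin": 0},
])

```text
time_s: 13.68
ee_pos: [546.1, -245.5, 55.2]
ee_rot: [180.0, -0.0, 75.6]
force: [0.1, 0.8, 0.1]
gripper_width: 0.3
gripper_force: 0.2
```

Request:
arm_command([
  {"offset": [0,0.003,0.0005],"spin": 0},
  {"offset": [0,0.002,0.0004],"spin": 0},
  {"offset": [0,0.002,0.0003],"spin": 0},
  {"offset": [0,0,0],"spin": 0},
])

```text
time_s: 14.18
ee_pos: [552.1, -247.1, 54.3]
ee_rot: [180.0, -0.0, 75.6]
force: [0.4, -0.3, 0.1]
gripper_width: 0.6
gripper_force: 0.0
```

```bash
python3 pos.py
```

```text
u 53.50699121859246 w -46.5857921904953 z 54.31262881525035 [ 1.79990043e+02 -2.54734592e-03  7.56174550e+01] 14.175 0.6060378682263583 [ 0.43999557 -0.27936498  0.09939895]
```

Request:
arm_command([
  {"offset": [0,0.002,0.0003],"spin": 0},
  {"offset": [0,0.0015,0.0003],"spin": 0},
  {"offset": [0,0,0],"spin": 0},
])

```text
time_s: 14.55
ee_pos: [555.0, -247.8, 53.7]
ee_rot: [-179.9, -0.0, 75.6]
force: [-2.8, 0.1, 2.9]
gripper_width: 0.5
gripper_force: 1.7
```

Request:
arm_command([
  {"offset": [0,0.0015,0.0003],"spin": 0},
  {"offset": [0,0.0015,0.0003],"spin": 0},
  {"offset": [0,0,0],"spin": 0},
])

```text
time_s: 14.92
ee_pos: [555.3, -247.8, 53.6]
ee_rot: [-179.6, -0.0, 75.6]
force: [-9.0, 1.3, 12.0]
gripper_width: 0.6
gripper_force: 6.8
```

Request:
arm_command([
  {"offset": [0,-0.004,-0.001],"spin": 0},
  {"offset": [0,-0.01,-0.01],"spin": 0},
  {"offset": [0,0,-0.055],"spin": 0},
  {"offset": [0,0,-0.06],"spin": 0},
  {"offset": [0,0,-0.06],"spin": 0},
])

```text
time_s: 15.55
ee_pos: [544.7, -245.1, 241.5]
ee_rot: [179.9, 0.0, 75.6]
force: [1.4, 0.4, -0.4]
gripper_width: 0.5
gripper_force: 0.0
```

Request:
arm_command([
  {"offset": [-0.007,-0.02,-0.055],"spin": 0},
  {"offset": [-0.007,-0.02,-0.055],"spin": 0},
  {"offset": [0,0,-0.04],"spin": 0},
  {"offset": [0,0,0],"spin": 0},
  {"offset": [0,0,0],"spin": 0},
])

```text
time_s: 16.18
ee_pos: [502.3, -248.6, 388.4]
ee_rot: [-180.0, -0.0, 75.6]
force: [0.8, 0.7, -0.6]
gripper_width: 0.4
gripper_force: 0.0
```

```bash
python3 box.py w4; python3 pos.py
```

```text
rim ((511.59600830078125, -188.6781005859375), (219.97061157226562, 320.8795166015625), 75.5873794555664) 7177
floor h -0.08091610178894904
large stop x,y,r -42.4 48.1 47.8 pct x [-83.6 -13.1] pct y [13.5 93.2] hmax 42.6 2718
small stop x,y,r -37.7 -41.6 34.9 pct x [-69.8 -12.4] pct y [-74.9  -9.1] hmax 38.7 1572
16.225 [ 502.19947893 -248.52396666  387.63384327] [-1.79870347e+02 -4.05544569e-02  7.56278440e+01]
u 5.559778946592928 w -60.31795541254104 z 387.6338432657208 [-1.79870347e+02 -4.05544569e-02  7.56278440e+01] 16.225 0.23964256325942832 [-0.25404309 -0.17733094 -0.39709425]
```

View pics/w4.png

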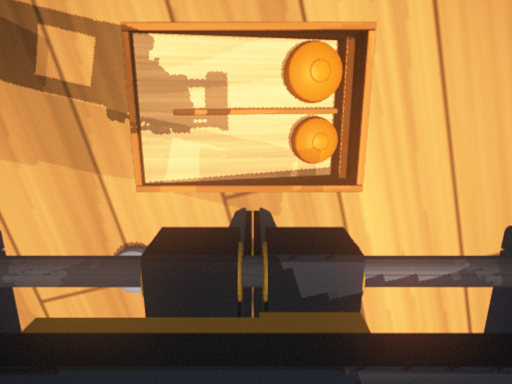

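Both buns rest against the stop, the large at about (315,70) and the small at (315,140). I'm going for the cover.

Request:
arm_command([
  {"offset": [0.0545,-0.0105,0],"spin": 0},
  {"offset": [0.0545,-0.0105,0],"spin": 0},
  {"offset": [0.0545,-0.0105,0],"spin": 0},
  {"offset": [0.0545,-0.0105,0],"spin": 0},
  {"offset": [0.0545,-0.0105,0],"spin": 0},
], jaw=0.07)

```text
time_s: 16.85
ee_pos: [519.0, 30.0, 387.3]
ee_rot: [-179.8, 0.0, 75.6]
force: [0.8, 0.5, 0.3]
gripper_width: 47.4
gripper_force: 0.0
```

Request:
arm_command([
  {"offset": [0.0545,-0.0105,0],"spin": 0},
  {"offset": [0.0545,-0.0105,0],"spin": 0},
  {"offset": [0.0545,-0.0105,0],"spin": 0},
  {"offset": [0,0,0.022],"spin": -0.18},
  {"offset": [0,0,0.022],"spin": -0.18},
])

```text
time_s: 17.48
ee_pos: [529.0, 195.4, 342.4]
ee_rot: [-179.8, 0.0, 96.7]
force: [-0.3, 0.3, 0.1]
gripper_width: 70.1
gripper_force: 0.0
```

Request:
arm_command([
  {"offset": [0,0,0.022],"spin": -0.18},
  {"offset": [0,0,0.022],"spin": -0.18},
  {"offset": [0,0,0.022],"spin": -0.18},
  {"offset": [0,0,0.022],"spin": -0.18},
  {"offset": [0,0,0.022],"spin": -0.18},
])

```text
time_s: 18.1
ee_pos: [528.5, 194.2, 232.5]
ee_rot: [-179.9, -0.1, 148.2]
force: [-0.1, -0.4, 0.4]
gripper_width: 70.0
gripper_force: 0.0
```

Request:
arm_command([
  {"offset": [0,0,0.022],"spin": -0.18},
  {"offset": [0,0,0.022],"spin": -0.18},
  {"offset": [0,0,0.022],"spin": -0.18},
  {"offset": [0,0,0.01],"spin": -0.18},
  {"offset": [0,0,0],"spin": 0},
])

```text
time_s: 18.73
ee_pos: [528.1, 194.0, 156.8]
ee_rot: [-180.0, -0.3, -171.0]
force: [-0.3, 0.6, -0.1]
gripper_width: 69.7
gripper_force: 0.0
```

Request:
arm_command([
  {"offset": [0,0,0],"spin": 0},
])

```text
time_s: 18.85
ee_pos: [529.4, 194.4, 158.8]
ee_rot: [-180.0, -0.0, -171.1]
force: [-0.2, 0.4, -0.2]
gripper_width: 70.1
gripper_force: 0.0
```

```bash
cat > rel.py <<'E'
import sys
from h import *
s=env.state(); a=np.radians(s['ee_rot'][2]); t=[float(v) for v in sys.argv[1:4]]
d=np.array(t[:2])-s['ee_pos'][:2]
print('tool dx',d@[np.cos(a),np.sin(a)],'dy',d@[np.sin(a),-np.cos(a)],'z',s['ee_pos'][2],'spin',-np.radians((t[2]-s['ee_rot'][2]+180)%360-180),s['ee_rot'],s['time_s'])
E
python3 rel.py 529.5 194.7 189.5
```

```text
tool dx -0.1871926691298623 dy 0.27643941720338117 z 158.7583918083944 spin -0.010023124667661984 [-1.79998018e+02 -3.68482180e-02 -1.71074283e+02] 18.85
```

Request:
arm_command([
  {"offset": [0,0,0.05],"spin": -0.01},
  {"offset": [0,0,0.04],"spin": 0},
  {"offset": [0,0,0.0275],"spin": 0},
  {"offset": [0,0,0],"spin": 0},
  {"offset": [0,0,0],"spin": 0},
])

```text
time_s: 19.48
ee_pos: [530.6, 194.8, 42.9]
ee_rot: [180.0, 0.1, -170.4]
force: [-0.3, -0.6, 0.2]
gripper_width: 69.6
gripper_force: 0.0
```

Request:
arm_command([
  {"offset": [0,0,0],"spin": 0},
  {"offset": [0,0,0],"spin": 0},
  {"offset": [0,0,0],"spin": 0},
  {"offset": [0,0,0],"spin": 0},
  {"offset": [0,0,0],"spin": 0},
], jaw=0.0, newtons=50)

```text
time_s: 20.1
ee_pos: [529.5, 194.4, 41.6]
ee_rot: [180.0, 0.0, -170.4]
force: [0.2, 0.0, 0.3]
gripper_width: 22.6
gripper_force: 0.0
```

```bash
python3 rel.py 529.5 194.7 189.5
```

```text
tool dx -0.043818366766497564 dy 0.3065015038618755 z 41.56707454320448 spin 0.0023988813942472874 [ 1.79996970e+02  5.47163290e-04 -1.70362554e+02] 20.1
```

Request:
arm_command([
  {"offset": [0,0,0],"spin": 0},
  {"offset": [0,0,0],"spin": 0},
  {"offset": [0,0,0],"spin": 0},
])

```text
time_s: 20.48
ee_pos: [529.5, 194.3, 41.5]
ee_rot: [180.0, -0.0, -170.4]
force: [-0.4, -0.8, -0.1]
gripper_width: 17.3
gripper_force: 50.0
```

Request:
arm_command([
  {"offset": [0,0,-0.01],"spin": 0},
  {"offset": [0,0,-0.02],"spin": 0},
  {"offset": [0,0,-0.03],"spin": 0},
  {"offset": [0,0,-0.03],"spin": 0},
  {"offset": [0,0,-0.03],"spin": 0},
])

```text
time_s: 21.1
ee_pos: [529.1, 194.3, 162.7]
ee_rot: [180.0, -0.0, -170.4]
force: [1.1, 0.6, -3.0]
gripper_width: 17.8
gripper_force: 50.0
```

```bash
python3 rel.py 511.6 -188.7 165.65
```

```text
tool dx 81.44168010550716 dy -374.6683868894306 z 162.7039999506542 spin 0.418754218401713 [ 1.79993748e+02 -2.39431002e-02 -1.70357151e+02] 21.1
```

Request:
arm_command([
  {"offset": [0.004,-0.019,0],"spin": 0},
  {"offset": [0.008,-0.037,0],"spin": 0},
  {"offset": [0.008,-0.037,0],"spin": 0},
  {"offset": [0.008,-0.037,0],"spin": 0},
  {"offset": [0.008,-0.037,0],"spin": 0},
])

```text
time_s: 21.72
ee_pos: [520.3, 21.4, 160.0]
ee_rot: [180.0, -0.2, -170.4]
force: [1.3, -0.7, -2.6]
gripper_width: 17.8
gripper_force: 50.0
```

Request:
arm_command([
  {"offset": [0.008,-0.037,0],"spin": 0},
  {"offset": [0.008,-0.037,0],"spin": 0},
  {"offset": [0.008,-0.037,0],"spin": 0},
  {"offset": [0.008,-0.037,0],"spin": 0},
  {"offset": [0.008,-0.037,0],"spin": 0},
])

```text
time_s: 22.35
ee_pos: [511.5, -167.1, 159.9]
ee_rot: [179.9, -0.2, -170.4]
force: [0.5, 0.7, -2.4]
gripper_width: 17.7
gripper_force: 50.0
```

Request:
arm_command([
  {"offset": [0.005,-0.022,0],"spin": 0.07},
  {"offset": [0,0,0],"spin": 0.14},
  {"offset": [0,0,0],"spin": 0.14},
  {"offset": [0,0,0],"spin": 0.069},
  {"offset": [0,0,0],"spin": 0},
])

```text
time_s: 22.98
ee_pos: [510.6, -188.3, 160.1]
ee_rot: [180.0, -0.2, 165.6]
force: [0.1, 0.0, -3.3]
gripper_width: 17.6
gripper_force: 50.0
```

Request:
arm_command([
  {"offset": [0,0,0],"spin": 0},
  {"offset": [0,0,0],"spin": 0},
])

```text
time_s: 23.22
ee_pos: [512.0, -188.0, 161.2]
ee_rot: [180.0, -0.0, 165.7]
force: [0.8, 1.2, -3.6]
gripper_width: 17.6
gripper_force: 50.0
```

```bash
python3 rel.py 511.6 -188.7 165.65
python3 - <<'E'
from h import *
for n in('wrist','scene','top'):
    c=cam(n); b,d=env.grab_frame(n); P=cloud(n,d,c); cv2.imwrite(f'pics/h_{n}.png',b); x,y,z=P[...,0],P[...,1],P[...,2]
    zt=env.state()['ee_pos'][2]-41.5
    m=(d>0)&(x>300)&(x<720)&(y<-10)&(y>-370)&(abs(z-18-zt)<(7 if n=='wrist' else 9)); r=cv2.minAreaRect(P[m][:,:2].astype(np.float32)); print(n,r,m.sum(),np.median(z[m]))
    if m.sum()>50:
        A=np.c_[x[m],y[m],np.ones(m.sum())]; print(np.linalg.lstsq(A,z[m],rcond=None)[0][:2])
E
```

```text
tool dx 0.16340270562008094 dy -0.7747095333518169 z 161.19158288259896 spin 0.0001103138774036802 [ 1.79995421e+02 -3.82098948e-02  1.65656321e+02] 23.225
wrist ((485.6824645996094, -181.43307495117188), (220.6295928955078, 187.7683563232422), 75.60569763183594) 94996 137.66931976838393
[-0.0010082   0.00052789]
scene ((512.5300903320312, -185.4820098876953), (227.9552764892578, 321.6959228515625), 75.54098510742188) 2102 135.20252257928956
[-0.00074133 -0.00022458]
top ((514.0294799804688, -190.72369384765625), (220.05416870117188, 321.2085876464844), 75.67101287841797) 1804 138.4510919888653
[-0.0013935   0.00157736]
```

Request:
arm_command([
  {"offset": [0.001,-0.0005,0.012],"spin": 0},
  {"offset": [0,0,0.012],"spin": 0},
  {"offset": [0,0,0.004],"spin": 0},
  {"offset": [0,0,0],"spin": 0},
])

```text
time_s: 23.88
ee_pos: [510.9, -188.0, 132.9]
ee_rot: [180.0, -0.1, 165.6]
force: [0.6, 0.1, -2.2]
gripper_width: 17.8
gripper_force: 50.0
```

Request:
arm_command([
  {"offset": [0,0,0.003],"spin": 0},
  {"offset": [0,0,0.003],"spin": 0},
  {"offset": [0,0,0.003],"spin": 0},
  {"offset": [0,0,0],"spin": 0},
])

```text
time_s: 24.38
ee_pos: [511.0, -188.0, 124.3]
ee_rot: [180.0, -0.0, 165.6]
force: [-0.2, -0.4, -2.3]
gripper_width: 18.0
gripper_force: 50.0
```

Request:
arm_command([
  {"offset": [0,0,0.002],"spin": 0},
  {"offset": [0,0,0.0015],"spin": 0},
  {"offset": [0,0,0.001],"spin": 0},
  {"offset": [0,0,0],"spin": 0},
  {"offset": [0,0,0],"spin": 0},
])

```text
time_s: 25.0
ee_pos: [511.2, -188.1, 120.1]
ee_rot: [180.0, 0.0, 165.6]
force: [-0.3, -0.4, -2.4]
gripper_width: 18.0
gripper_force: 50.0
```

Request:
arm_command([
  {"offset": [0,0,0.0007],"spin": 0},
  {"offset": [0,0,0],"spin": 0},
  {"offset": [0,0,0],"spin": 0},
])

```text
time_s: 25.38
ee_pos: [511.3, -188.1, 119.5]
ee_rot: [180.0, 0.0, 165.6]
force: [-0.2, -0.2, -1.1]
gripper_width: 17.8
gripper_force: 50.0
```

Request:
arm_command([
  {"offset": [0,0,0.0006],"spin": 0},
  {"offset": [0,0,0],"spin": 0},
  {"offset": [0,0,0],"spin": 0},
])

```text
time_s: 25.75
ee_pos: [511.3, -188.2, 119.5]
ee_rot: [-180.0, 0.0, 165.6]
force: [-1.6, 0.7, 5.2]
gripper_width: 17.6
gripper_force: 50.0
```

Request:
arm_command([
  {"offset": [0,0,0.0006],"spin": 0},
  {"offset": [0,0,0],"spin": 0},
  {"offset": [0,0,0],"spin": 0},
])

```text
time_s: 26.12
ee_pos: [511.3, -188.2, 119.5]
ee_rot: [-180.0, 0.1, 165.6]
force: [-1.6, 0.6, 8.7]
gripper_width: 17.5
gripper_force: 50.0
```

Request:
arm_command([
  {"offset": [0,0,0],"spin": 0},
  {"offset": [0,0,0],"spin": 0},
  {"offset": [0,0,0],"spin": 0},
  {"offset": [0,0,0],"spin": 0},
], jaw=0.06)

```text
time_s: 26.62
ee_pos: [511.2, -188.1, 117.9]
ee_rot: [180.0, -0.0, 165.6]
force: [-0.4, 0.1, 0.9]
gripper_width: 54.7
gripper_force: 0.0
```

Request:
arm_command([
  {"offset": [0,0,-0.02],"spin": 0},
  {"offset": [0,0,-0.05],"spin": 0},
  {"offset": [0,0,-0.055],"spin": 0},
  {"offset": [0,0,-0.055],"spin": 0},
  {"offset": [0,0,-0.055],"spin": 0},
])

```text
time_s: 27.25
ee_pos: [511.0, -188.0, 354.9]
ee_rot: [180.0, 0.0, 165.6]
force: [0.8, -0.2, -0.1]
gripper_width: 60.2
gripper_force: 0.0
```

Request:
arm_command([
  {"offset": [0,0,0],"spin": 0},
  {"offset": [0,0,0],"spin": 0},
])

```text
time_s: 27.5
ee_pos: [510.8, -188.0, 352.3]
ee_rot: [180.0, -0.1, 165.6]
force: [-0.3, -0.5, -0.0]
gripper_width: 60.5
gripper_force: 0.0
```

Run:
```python
from h import *
n='wrist'
c=cam(n); b,d=env.grab_frame(n); P=cloud(n,d,c); x,y,z=P[...,0],P[...,1],P[...,2]
near=(d>0)&(x>300)&(x<720)&(y<-10)&(y>-370)
m=near&(abs(z-96)<5); A=np.c_[x[m],y[m],np.ones(m.sum())]; print(np.median(z[m]),np.linalg.lstsq(A,z[m],rcond=None)[0][:2])
m=near&(z>125)&(z<145); print(cv2.minAreaRect(P[m][:,:2].astype(np.float32)),np.median(z[m]),m.sum())
bs,_=env.grab_frame('scene'); cv2.imwrite('pics/f.png',np.hstack([cv2.resize(b,(400,300)),cv2.resize(bs[110:300,150:400],(395,300))]))
```

```text
95.87277358259772 [-4.02283389e-04  8.75593949e-05]
((511.18603515625, -187.76991271972656), (17.699556350708008, 116.40223693847656), 75.38662719726562) 135.62215564162614 1617
```

View pics/f.png

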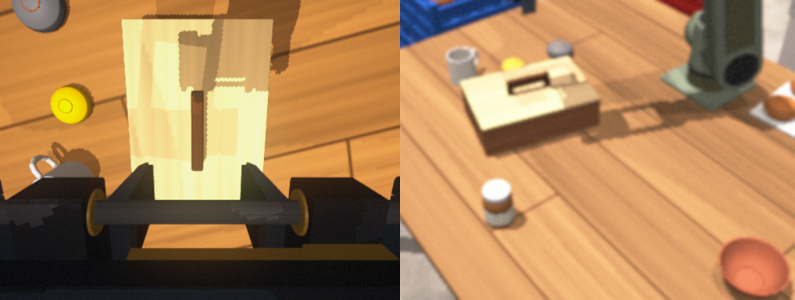

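The cover sits level on the box, with its top at z = 95.9 mm and the handle at (511.2, -187.8). The bystanders have not moved, so I hand in.

```bash
python3 -c "
from workcell import env
print(env.job_done())"
```

```text
the job is handed in; nothing more can be done
None
```

The job is handed in at about 28 s: both buns measured against the back stop, the cover seated level on the rim (handle about 1 mm off centre) and released there; the jar, bowl and mug were not touched, and no verdict was returned.

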